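# Index the lens on an optics turret and lock it

### The job

Bring the lens to the index pointer: push the arms of the optics turret round, gently and without gripping them, until the arm beside the lens lies over the pointer on the base. Then push the clamp lever counterclockwise as far as it goes to lock the turret, leaving the lens at the pointer. Do not touch the things that stand on the turret, and leave the loose things beside it where they are.

Things in the scene. Friction and masses are not known exactly. Their poses are not given: they have to be found in the camera images.
- turret_base: Fixed dark metal base of the turret: a disc 140 mm across and 12 mm high, bolted down. Origin under the centre of the disc, on the worktop; z up. A flat dark pointer (10 mm high, tapering to a point) sticks out along its -x axis to 114 mm from the centre, roughly towards the robot. A foot along its -y axis carries the clamp lever.
- turret_centre (a point): Point on the turret's vertical axis, 66 mm above the worktop (height of the push arms). The turret is a pale aluminium plate 126 mm across, top at 30 mm, with four seats 42 mm from the axis, a push arm outside each, 90 degrees apart. Seats counterclockwise from above: lens, small capped vial, bare round post, empty ring. Under the arms the space is free down to the base and pointer.
- lens_end (a point): Centre of the black ball (17 mm) at the end of the lens's push arm, 92 mm from the axis. The four arms are alike: a steel bar 10 mm thick, level at 66 mm above the worktop from 65 to 92 mm from the axis; inside 65 mm it bends down to the plate.
- lens: A lens in a round ring mount (32 mm across) on a short thick pedestal, 62 mm tall, fixed on one seat of the turret; its top is 92 mm above the worktop, the tallest thing on the turret. Origin under its pedestal, on the seat. Must not be touched.
- turret_post: Bare steel post, 13 mm across and 50 mm tall, fixed on the seat opposite the lens. Origin at its foot. Must not be touched.
- turret_vial: Vial, 17 mm across and 54 mm tall, fixed on the seat 90 degrees counterclockwise from the lens. Origin at its foot. Must not be touched.
- index (a point): Point on the top of the index pointer, 92 mm from the turret's axis, 10 mm above the worktop. The ball of the lens's arm has to come to rest above it.
- turret (a joint): Angle of the turret in rad, growing counterclockwise seen from above; the lens is at the pointer at 0 and at whole turns. It turns either way, more than a full turn, needs about 2 N at an arm, and stays where it is left.
- lever_pivot (a point): Point on the clamp lever's vertical pivot, at the height of its bar (50 mm above the worktop), 141 mm from the turret's axis, to the robot's right of the turret. A round hub of radius 14 mm, top at 58 mm, surrounds it.
- lever_end (a point): Centre of the black ball (17 mm across) at the end of the clamp lever, 62 mm from the pivot, 50 mm above the worktop. The lever is a level round steel bar 10 mm thick.
- clamp (a joint): Angle of the clamp lever in rad: 0 open (lever points straight away from the turret, along the base's -y), growing counterclockwise seen from above to 1.57 at the stop, locked (lever along the base's +x, away from the robot). Moves at about 2 N at its end and stays where it is left.
- power_sensor_mid (a point): Centre of a loose flat sensor head, 51x66x18 mm, left of the turret. To be left alone.
- oil_bottle_mid (a point): Centre of a loose small bottle, 30 mm across and 76 mm tall, left of the turret. To be left alone.
- fork_mid (a point): Centre of a loose flat slotted steel clamping fork, 25x60x12 mm, lying in front of the turret to the right of the pointer. To be left alone.

How it is judged (in metres and radians):
On the way, in this order (a step that is already met when the one before it is completed fails the run):
1. the lens's arm rests over the pointer while the clamp lever is still open (horizontal distance between lens_end and index below 0.01 m and velocity of joint turret between -0.05 and 0.05 rad/s and value of joint clamp below 0.9 rad), for 0.3 s.
2. the clamp lever is at its stop (value of joint clamp above 1.45 rad), for 0.2 s.
At the end, for the whole second after the job is handed in: The ball of the lens's arm is within 10 mm, seen from above, of the point on the index pointer, the turret is at rest, and the clamp lever is within 0.12 rad of its stop (horizontal distance between lens_end and index below 0.01 m and value of joint clamp above 1.45 rad and velocity of joint turret between -0.05 and 0.05 rad/s); the robot touches nothing.
It fails at once if an arm or the clamp lever is gripped or pushed hard (over 35 N) (contact force between the fingers and turret_base above 35 N).
It fails at once if the robot touches the lens, the post or the vial on the turret (contact force between any of the fingers, the arm and lens above 0.5 N or contact force between any of the fingers, the arm and turret_post above 0.5 N or contact force between any of the fingers, the arm and turret_vial above 0.5 N).
It fails at once if a loose bystander is moved or lifted by more than 15 mm (distance of any of power_sensor_mid, oil_bottle_mid, fork_mid from where it was at the start of the episode above 0.015 m).
It also fails if it takes over 67 s, if anything falls off the work surface, if the arm or the gripper's body presses on something with over 40 N, if the wrist force passes 120 N, or if a joint passes its speed limit or range.

### The arm

A 7-joint arm with a two-finger parallel gripper is mounted at the origin on a cart in front of the work surface, level with it; the furniture and walls round the work are solid. World frame = base frame: x ahead of the robot, y to its left, z up, the work surface at z = 0. Lengths are in m, angles in degrees, forces in N, time in s.
With the tool pointing down it reaches from about 0.425 to 0.925 m from the base axis. Payload 6.8 kg.
Tool frame: the origin (TCP) lies midway between the tips of the shut fingers; the grasp point (between the pads) lies 19 mm behind it; z points along the fingers, y is the line along which they close (so a half turn about z gives the same grasp; the last joint's range is limited). The gripper opens to 85 mm and grips with 20 to 120 N. Pads are 22 mm wide; open, the fingers measure 114 mm over their backs; the gripper's body (76 mm by 85 mm) begins 54 mm behind the grasp point. The pads swing forward as they close: fully open they stand 13 mm farther back than shut.
Start: joints at [-75.751, 27.33, 1.283, 89.118, -0.659, 63.558, -4.761], TCP at [0.236, 0.633, 0.231] pointing down, gripper open.
Joint ranges: [-169.35, 169.35], [-19.33, 120.38], [-80.79, 83.38], [13.8, 139.57], [-78.32, 258.32], [9.67, 109.79], [-169.56, 169.56]. Speed limits (degrees/s): [136.94, 136.94, 180, 180, 180, 180, 180].

### API

Orientations are given as [roll, pitch, yaw] about the fixed x, y, z axes, in that order (R = Rz(yaw) Ry(pitch) Rx(roll)).
In Python, from bench import r gives the robot as it stands.
- The arm moves only by the tool apply_moves, never from a script. Its argument "plan" is a list that holds one entry, the list of rows, each a list of 6 numbers: the shift along the tool's x, y, z in cm, then the turn, a rotation vector about the tool's x, y, z in rad. In form: [[[x, y, z, wx, wy, wz], ...]]. A call has exactly 8 rows; each row is the pose to reach, as a shift and turn from the pose commanded when the call began, along the tool's axes at that moment; what a row does not reach only later rows make up. A row lasts 1/12 s, in which the tool goes at most 41.7 mm and 7.16 degrees, less where a joint would pass 70% of its speed; a pose out of reach is approached as far as the arm can. A call with a gripper value outside its range is refused whole. "fingers" is the finger opening in cm, from 0 to 8.54, set as the call begins (left out, the last holds). The fingers move at their own pace and stop on an object; "newtons" is the grip in N (left out, the last holds). Time passes only in rows, so rows that repeat a pose let the fingers close, or fill a call up. It gives the time, the measured TCP pose, the force, the opening and the grip force at its end, in the units of the state.
- r.sense(): the state, without advancing time (a new reading comes with each control period).
- r.snapshot(name): name is "scene" or "side" or "wrist"; returns the picture (400x640x3 uint8, blue, green, red); there is no depth.
- r.get_calibration(name): a dict with "vfov" (degrees; the focal length in pixels is half the picture's height over the tangent of half this angle, whatever the lens; pixels are square), "cx", "cy" (the principal point, pixels), "dist_coeffs" ([k1, k2, p1, p2, k3] as OpenCV has them; the pictures are not rectified), "R" (3x3) and "t" (3): a world point X has camera coordinates R X + t. Camera axes: x right, y down, z forward; pixel columns grow to the right and rows downward; lengths in m; the calibration is good to about 2 mm. A picture is of the moment at which its call begins: read the wrist's pose just before it. get_calibration takes no time and is no camera call; for the wrist camera it gives the pose at the moment of the call.
- r.finish_job(): hands the job in; it is judged then, once.
Trained networks look in the newest picture that a camera, given by its name, has taken for a name from the list of things; names that differ only in an ending like _2 or _b are one class to them, and where a whole thing is asked for, a point or a joint stands for the part that bears it (a point fixed in the world has none). Each returns a list of dicts, best first, with "p" (0 to 1); they miss things now and then, are a little off and sometimes report something else, mostly with a low value. They report only what shows in the picture. A call takes as long as a camera call.
- r.find_in(query, camera): "box" ([left, top, width, height] in pixels, round what is visible of it).
- r.landmark_of(query, camera): "uv" ([column, row] in pixels: a listed point, or the origin of a listed thing).
The state is a dict: "clock": time; "q": joint angles; "qvel": joint speeds; "tau": joint torques, N m; "position": TCP position; "eef_rot": TCP orientation; "force": force on the tool from outside, world axes, zero at the start; "moment": the same for the moment, N m; "opening": opening from 0.0 (shut) to 1.0 (fully open); "grasp_force": force on a finger pad.
Only numpy, scipy, OpenCV 4.12 (cv2) and the standard library are available. Lean on these libraries where they do the work, as an engineer would, in place of code of your own. Each camera call takes 0.05 s, during which the arm holds its last target. There are 200 camera calls.

## Working session

There is one attempt and no reset: what is moved stays moved. The work goes in short steps, Python scripts to look and compute and a tool call to move; the robot and the scene stay as the last step left them, time stands still between calls to the robot, and variables do not carry over. Pictures are saved under pics/ and viewed, at most 13 in all, crops included, and the job is handed in when it is done.

Besides the shell and the picture viewer there is one more tool, called by a JSON object that holds its "op" and its "data". apply_moves: Moves the arm, as the interface text tells. Its arguments: {"type":"object","properties":{"plan":{"type":"array"},"fingers":{"type":"number"},"newtons":{"type":"number"}},"required":["plan"]}

```bash
mkdir -p pics; ls
cat > h.py <<'E'
import numpy as np, cv2
from bench import r
def K(c):
    f=200/np.tan(np.radians(c['vfov'])/2); return np.array([[f,0,c['cx']],[0,f,c['cy']],[0,0,1.]])
def ray(name,uv):
    c=r.get_calibration(name); p=cv2.undistortPoints(np.array([[uv]],float),K(c),np.array(c['dist_coeffs']))[0,0]
    R=np.array(c['R']);t=np.array(c['t']); return -R.T@t, R.T@np.array([p[0],p[1],1.])
def at_z(name,uv,z):
    o,d=ray(name,uv); return o+d*(z-o[2])/d[2]
def proj(name,X):
    c=r.get_calibration(name); X=np.array(X,float).reshape(-1,3)
    return cv2.projectPoints(X,cv2.Rodrigues(np.array(c['R']))[0],np.array(c['t']),K(c),np.array(c['dist_coeffs']))[0][:,0]
E
python3 - <<'E'
from h import *
s=r.sense(); print(s['position'],s['eef_rot'],s['clock'])
H=dict(turret_base=0,turret_centre=.066,lens_end=.066,lens=.03,turret_post=.03,turret_vial=.03,index=.01,lever_pivot=.05,lever_end=.05,power_sensor_mid=.009,oil_bottle_mid=.038,fork_mid=.006)
for n in('scene','side'):
    cv2.imwrite(f'pics/{n}0.png',r.snapshot(n))
    for q,z in H.items():
        for d in r.landmark_of(q,n)[:2]: print(n,q,round(d['p'],2),np.round(d['uv'],1),np.round(at_z(n,d['uv'],z),4))
print(r.sense()['clock'])
E
```

```text
pics
[0.23556594 0.6319184  0.2303105 ] [-1.79893475e+02  8.17594857e-03  1.59557118e+02] 0.0
scene turret_base 0.61 [370.5 232.9] [ 0.517  -0.2013  0.    ]
scene turret_base 0.37 [388.5 216.1] [ 0.581  -0.2105  0.    ]
scene turret_centre 0.89 [370.9 208. ] [ 0.5183 -0.1987  0.066 ]
scene lens_end 0.97 [401.9 241.2] [ 0.4668 -0.2895  0.066 ]
scene lens 0.88 [382.  234.5] [ 0.4971 -0.2359  0.03  ]
scene turret_post 0.61 [357.6 210.1] [ 0.5351 -0.1604  0.03  ]
scene turret_vial 0.73 [389.2 217.2] [ 0.5486 -0.226   0.03  ]
scene turret_vial 0.36 [399.2 272. ] [ 0.4277 -0.3059  0.03  ]
scene index 0.64 [351.5 259.2] [ 0.4269 -0.2079  0.01  ]
scene lever_pivot 0.81 [432.8 247.1] [ 0.4966 -0.3394  0.05  ]
scene lever_end 0.75 [435.5 246.8] [ 0.4998 -0.3434  0.05  ]
scene lever_end 0.68 [471.7 260.3] [ 0.5014 -0.4123  0.05  ]
scene power_sensor_mid 0.88 [298.9 221.9] [ 0.4623 -0.0624  0.009 ]
scene oil_bottle_mid 0.7 [320.9 194.9] [ 0.53   -0.0745  0.038 ]
scene fork_mid 0.8 [398.4 271.5] [ 0.4476 -0.2968  0.006 ]
side turret_base 0.86 [322.2 247.2] [ 0.5138 -0.1989  0.    ]
side turret_ce
[... 152 characters left out ...]
-0.23    0.03  ]
side turret_post 0.43 [334.4 223.5] [ 0.5402 -0.1572  0.03  ]
side turret_vial 0.76 [344.5 243. ] [ 0.5589 -0.2164  0.03  ]
side turret_vial 0.67 [317.8 311.2] [ 0.5035 -0.3835  0.03  ]
side index 0.74 [281.5 244.5] [ 0.4281 -0.2009  0.01  ]
side lever_pivot 0.61 [313.4 282.7] [ 0.4957 -0.3367  0.05  ]
side lever_end 0.81 [318.4 310.2] [ 0.5043 -0.3961  0.05  ]
side lever_end 0.21 [286.2 279.8] [ 0.4466 -0.33    0.05  ]
side power_sensor_mid 0.61 [297.5 205.9] [ 0.4574 -0.0732  0.009 ]
side oil_bottle_mid 0.77 [328.  195.5] [ 0.5283 -0.0704  0.038 ]
side oil_bottle_mid 0.37 [281.9 246.4] [ 0.4323 -0.234   0.038 ]
side fork_mid 0.62 [284.7 277.1] [ 0.4394 -0.2861  0.006 ]
1.3
```

Run:
```python
import cv2
a=cv2.imread('pics/scene0.png')[150:310,260:500]; b=cv2.imread('pics/side0.png')[170:330,220:460]
o=cv2.hconcat([cv2.resize(x,(400,267),interpolation=cv2.INTER_CUBIC) for x in(a,b)]); cv2.imwrite('pics/c0.png',o)
```

```text
(no output)
```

View pics/c0.png

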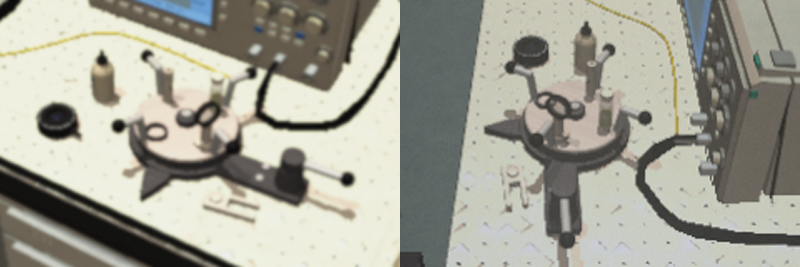

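View pics/scene0.png

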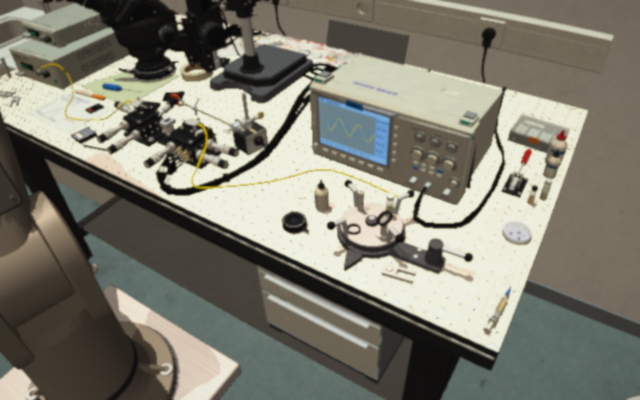

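The overview shows the turret at about (0.518, -0.199). The lens arm sits near -120° and the empty-ring arm near 150°, with the lever open to the right. I'll move in for a closer look with the wrist camera.

```bash
cat >> h.py <<'E'
from scipy.spatial.transform import Rotation as Rn
def rel(P,yaw=None,frm=None):
    s=r.sense(); p=np.array(s['position']);R=Rn.from_euler('xyz',s['eef_rot'],degrees=True)
    if frm is not None: p=np.array(frm)
    q=R if yaw is None else Rn.from_euler('xyz',[180,0,yaw],degrees=True)
    d=R.inv().apply(np.array(P)-p)*100; w=(R.inv()*q).as_rotvec(); return np.round(np.r_[d,w],3)
E
python3 - <<'E'
from h import *
c=r.get_calibration('wrist'); R=np.array(c['R']); print(-R.T@np.array(c['t']),R[2],R[0],c['vfov'])
for uv in [(150,110),(190,130),(240,130),(160,180),(240,70),(100,40),(320,150),(415,215),(400,170)]: print(uv,np.round(at_z('scene',uv,.05),2),np.round(at_z('scene',uv,.0),2))
print(rel([.42,.45,.36],130),rel([.55,.12,.36],100),rel([.46,-.2,.36],70))
E
```

```text
[0.15802244 0.66146963 0.37490802] [ 0.30091951 -0.11132603 -0.94712933] [3.49001331e-01 9.37121941e-01 7.34054816e-04] 71.78312306827536
(150, 110) [0.59 0.51 0.05] [0.64 0.59 0.  ]
(190, 130) [0.57 0.34 0.05] [0.62 0.41 0.  ]
(240, 130) [0.63 0.23 0.05] [0.69 0.28 0.  ]
(160, 180) [0.38 0.25 0.05] [0.42 0.31 0.  ]
(240, 70) [0.89 0.45 0.05] [0.97 0.52 0.  ]
(100, 40) [0.85 1.08 0.05] [0.93 1.21 0.  ]
(320, 150) [0.65 0.01 0.05] [0.71 0.05 0.  ]
(415, 215) [ 0.56 -0.28  0.05] [ 0.61 -0.26  0.  ]
(400, 170) [ 0.68 -0.19  0.05] [ 0.74 -0.16  0.  ]
[-23.638 -10.667 -12.87    0.     -0.      0.516] [-47.345 -37.048 -12.871   0.     -0.      1.039] [-50.088 -70.176 -12.873   0.     -0.      1.563]
```

{"op": "apply_moves", "data": {"plan": [[[0,0,-4,0,0,0],[-5,-1,-8,0,0,0.12],[-8,-3,-10,0,0,0.24],[-12,-5,-12,0,0,0.36],[-16,-7,-12.9,0,0,0.48],[-20,-9,-12.9,0,0,0.516],[-23.6,-10.7,-12.9,0,0,0.516],[-23.6,-10.7,-12.9,0,0,0.516]]], "fingers": 0, "newtons": 20}}

```text
clock: 1.97
position: [0.4222, 0.4467, 0.3614]
eef_rot: [179.9, 0.0, 129.8]
force: [1.5, -0.8, -1.1]
opening: 0.004
grasp_force: 0.0
```

Run:
```python
from h import *
print(r.sense()['position'],rel([.57,.13,.36],100),rel([.52,-.2,.36],70))
```

```text
[0.42222266 0.44673772 0.36144048] [-3.379e+01 -8.935e+00  1.550e-01  2.000e-03  0.000e+00  5.200e-01] [-5.5933e+01 -3.3908e+01  1.2900e-01  2.0000e-03 -0.0000e+00  1.0440e+00]
```

{"op": "apply_moves", "data": {"plan": [[[-4,-1,0,0,0,0.1],[-8,-2,0,0,0,0.2],[-12,-3,0,0,0,0.3],[-16,-4.2,0,0,0,0.4],[-20,-5.3,0,0,0,0.5],[-24,-6.4,0,0,0,0.52],[-28,-7.5,0,0,0,0.52],[-32,-8.5,0,0,0,0.52]]]}}

```text
clock: 2.63
position: [0.5604, 0.148, 0.3607]
eef_rot: [180.0, -0.0, 100.2]
force: [1.1, 0.6, 1.0]
opening: -0.001
grasp_force: 0.0
```

Run:
```python
from h import *
print(r.sense()['position'],rel([.52,-.2,.36],70))
```

```text
[0.56041348 0.14802528 0.36070616] [-3.3537e+01 -1.0141e+01  4.6000e-02  0.0000e+00 -1.0000e-03  5.2700e-01]
```

{"op": "apply_moves", "data": {"plan": [[[-4,-1.2,0,0,0,0.1],[-8,-2.4,0,0,0,0.2],[-12,-3.6,0,0,0,0.3],[-16,-4.8,0,0,0,0.4],[-20,-6,0,0,0,0.5],[-24,-7.2,0,0,0,0.527],[-28,-8.5,0,0,0,0.527],[-32,-9.7,0,0,0,0.527]]]}}

```text
clock: 3.3
position: [0.5206, -0.1829, 0.3607]
eef_rot: [180.0, -0.0, 70.0]
force: [0.8, 0.0, -0.9]
opening: 0.004
grasp_force: 0.0
```

{"op": "apply_moves", "data": {"plan": [[[0,0,0,0,0,0],[0,0,0,0,0,0],[0,0,0,0,0,0],[0,0,0,0,0,0],[0,0,0,0,0,0],[0,0,0,0,0,0],[0,0,0,0,0,0],[0,0,0,0,0,0]]]}}

```text
clock: 3.97
position: [0.5215, -0.1804, 0.3603]
eef_rot: [-180.0, -0.0, 70.1]
force: [0.4, 0.8, -0.8]
opening: 0.0
grasp_force: 0.0
```

```bash
cat > look.py <<'E'
from h import *
import sys
H=dict(turret_centre=.066,lens_end=.066,lens=.03,turret_post=.03,turret_vial=.03,index=.01,lever_pivot=.05,lever_end=.05,fork_mid=.006,oil_bottle_mid=.038)
print(r.sense()['position'])
cv2.imwrite(f'pics/{sys.argv[1]}.png',r.snapshot('wrist'))
for q in (sys.argv[2:] or H):
    for d in r.landmark_of(q,'wrist')[:2]: print(q,round(d['p'],2),np.round(d['uv'],1),np.round(at_z('wrist',d['uv'],H[q]),4))
E
python3 look.py w1
```

```text
[ 0.52154487 -0.18043592  0.36029094]
turret_centre 0.84 [322.5 171. ] [ 0.5173 -0.2056  0.066 ]
turret_centre 0.61 [327.3 142.5] [ 0.54   -0.1648  0.066 ]
lens_end 0.63 [315.  218.5] [ 0.4768 -0.2804  0.066 ]
lens 0.55 [316.3 185.7] [ 0.495  -0.2359  0.03  ]
turret_post 0.53 [325.7 138.4] [ 0.5389 -0.1627  0.03  ]
turret_vial 0.69 [343.9 165.7] [ 0.553  -0.2181  0.03  ]
index 0.73 [274.1 178.6] [ 0.4239 -0.202   0.01  ]
lever_pivot 0.75 [340.9 238. ] [ 0.5051 -0.3398  0.05  ]
lever_end 0.84 [351.8 263.6] [ 0.5074 -0.3985  0.05  ]
lever_end 0.75 [346.7 167.8] [ 0.5561 -0.2183  0.05  ]
fork_mid 0.69 [302.1 215.5] [ 0.4452 -0.2903  0.006 ]
fork_mid 0.23 [315.2 219.5] [ 0.4663 -0.307   0.006 ]
oil_bottle_mid 0.61 [306.9  86.7] [ 0.5384 -0.075   0.038 ]
```

View pics/w1.png

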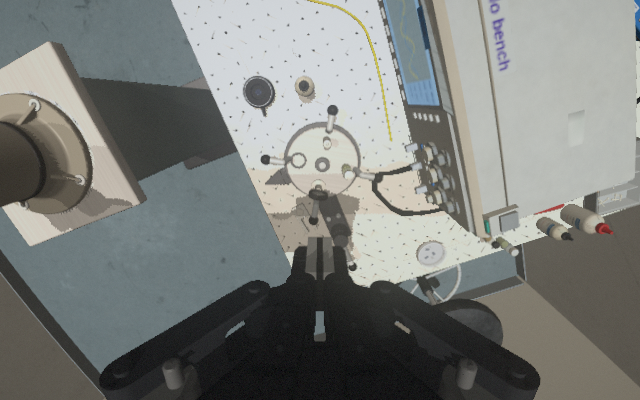

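The wrist view shows the turret centre at about (322,163), with arm balls at lens (314,220), ring (265,160), post (333,110) and vial (377,176). The pointer tip is at (267,184) and the lever ball at about (351,266).

Run:
```python
from h import *
im=cv2.imread('pics/w1.png')[90:290,225:425]; cv2.imwrite('pics/w1c.png',cv2.resize(im,(600,600),interpolation=cv2.INTER_CUBIC))
for n,uv in dict(lens=(313.5,220.5),ring=(265,160),post=(333,110),vial=(377,176)).items(): print(n,at_z('wrist',uv,.066))
print(at_z('wrist',(268,184),.01))
```

```text
lens [ 0.4729139  -0.28318496  0.066     ]
ring [ 0.43646007 -0.15713842  0.066     ]
post [ 0.56453139 -0.12159587  0.066     ]
vial [ 0.59835218 -0.24422129  0.066     ]
[ 0.40909206 -0.20767831  0.01      ]
```

View pics/w1c.png

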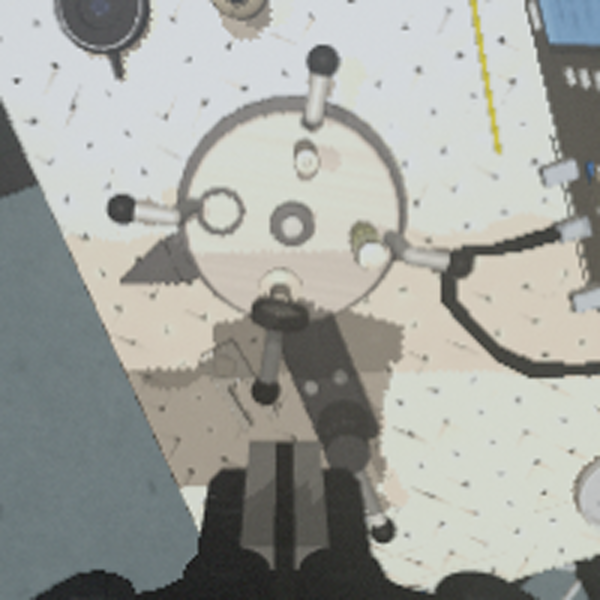

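Run:
```python
from h import *
c=np.array([.518,-.2015])
for yaw in(-8,-4,0,4):
    a=np.radians(yaw); X=lambda x,y,z:[*(c+[x*np.cos(a)-y*np.sin(a),x*np.sin(a)+y*np.cos(a)]),z]
    P=[X(-.114,0,.01),X(-.07,0,.01),X(0,-.141,.058),X(0,-.203,.05)]
    print(yaw,[list(np.round((p-[225,90])*3)) for p in proj('wrist',P)],'scene',[list(np.round(p,1)) for p in proj('scene',P)])
    Q=[np.round((p-[220,170])*1.667) for p in proj('side',P)]; print(Q)
im=cv2.imread('pics/w1.png')
a=cv2.resize(im[150:210,250:320],(560,480),interpolation=cv2.INTER_CUBIC)
cv2.imwrite('pics/w1d.png',a)
print(proj('wrist',[[*c,.066]]))
```

```text
-8 [[np.float64(109.0), np.float64(252.0)], [np.float64(178.0), np.float64(237.0)], [np.float64(339.0), np.float64(456.0)], [np.float64(356.0), np.float64(534.0)]] scene [[np.float64(335.6), np.float64(262.1)], [np.float64(349.8), np.float64(248.9)], [np.float64(434.6), np.float64(243.8)], [np.float64(464.3), np.float64(262.5)]]
[array([ 85., 116.]), array([119., 119.]), array([158., 186.]), array([150., 239.])]
-4 [[np.float64(113.0), np.float64(264.0)], [np.float64(180.0), np.float64(245.0)], [np.float64(355.0), np.float64(452.0)], [np.float64(378.0), np.float64(529.0)]] scene [[np.float64(338.9), np.float64(264.0)], [np.float64(351.9), np.float64(250.0)], [np.float64(437.2), np.float64(240.7)], [np.float64(467.7), np.float64(257.7)]]
[array([ 84., 120.]), array([119., 122.]), array([167., 187.]), array([164., 240.])]
0 [[np.float64(118.0), np.float64(276.0)], [np.float64(183.0), np.float64(252.0)], [np.float64(370.0), np.float64(447.0)], [np.float64(399.0), np.float64(523.0)]] scene [[np.float64(342.5), np.float64(265.7)], [np.float64(354.0), np.float64(250.9)], [np.float64(439.4), np.float64(237.5)], [np.float64(470.6), np.float64(252.8)]]
[array([ 83., 125.]), array([118., 125.]), array([177., 187.]), array([178., 241.])]
4 [[np.float64(123.0), np.float64(287.0)], [np.float64(186.0), np.float64(259.0)], [np.float64(386.0), np.float64(442.0)], [np.float64(420.0), np.float64(516.0)]] scene [[np.float64(346.2), np.float64(267.3)], [np.float64(356.3), np.float64(251.8)], [np.float64(441.2), np.float64(234.1)], [np.float64(472.9), np.float64(247.8)]]
[array([ 83., 129.]), array([118., 127.]), array([186., 187.]), array([192., 240.])]
[[322.03020661 168.36229218]]
```

View pics/w1d.png

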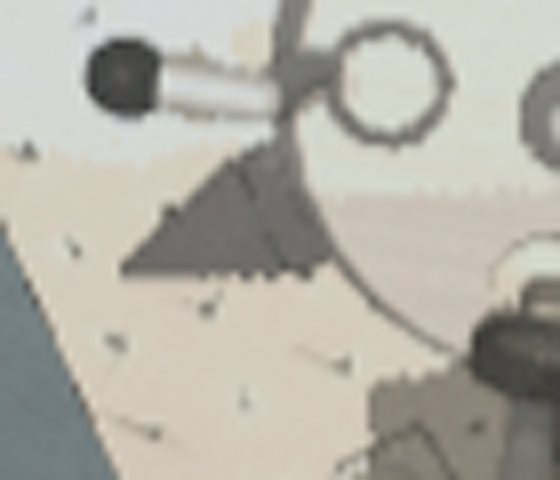

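Tip and triangle axis give a base yaw of about +2.5°, so the index is near (0.426, -0.205). The lens therefore has to turn about 59° clockwise. I'll push the empty-ring arm with shut fingers, moving round an arc.

Run:
```python
from h import *
c=np.array([.518,-.2015]);a=np.radians(174)
print(rel([*(c+.084*np.array([np.cos(a),np.sin(a)])),.14],84)); print(r.sense()['eef_rot'])
for d in (2,4,6,8,10,12,14,16,18,20,24): t=np.radians(d); print(d,np.round([8.4*np.sin(t),8.4*(1-np.cos(t)),t],3))
```

```text
[-4.067 -7.766 22.028 -0.    -0.    -0.244]
[-1.79997639e+02 -1.69799741e-03  7.00005416e+01]
2 [0.293 0.005 0.035]
4 [0.586 0.02  0.07 ]
6 [0.878 0.046 0.105]
8 [1.169 0.082 0.14 ]
10 [1.459 0.128 0.175]
12 [1.746 0.184 0.209]
14 [2.032 0.25  0.244]
16 [2.315 0.325 0.279]
18 [2.596 0.411 0.314]
20 [2.873 0.507 0.349]
24 [3.417 0.726 0.419]
```

{"op": "apply_moves", "data": {"plan": [[[-1.4,-2.6,2,0,0,-0.08],[-2.8,-5.2,5,0,0,-0.16],[-4.07,-7.77,8,0,0,-0.244],[-4.07,-7.77,12,0,0,-0.244],[-4.07,-7.77,16,0,0,-0.244],[-4.07,-7.77,19,0,0,-0.244],[-4.07,-7.77,22,0,0,-0.244],[-4.07,-7.77,22,0,0,-0.244]]]}}

```text
clock: 5.18
position: [0.431, -0.1915, 0.1359]
eef_rot: [-179.5, -0.0, 84.0]
force: [-0.9, 0.8, -0.2]
opening: -0.0
grasp_force: 0.0
```

```bash
python3 look.py w2 index lens_end
python3 - <<'E'
from h import *
c=np.array([.518,-.2015]);a=np.radians(174)
print(rel([*(c+.084*np.array([np.cos(a),np.sin(a)])),.048],84))
im=cv2.imread('pics/w2.png')
P=[[*(c+.092*np.array([np.cos(b),np.sin(b)])),.066] for b in np.radians([151.5,-119,61])]+[[.4265,-.205,.01]]
for p in proj('wrist',P): cv2.drawMarker(im,tuple(int(v) for v in p),(0,0,255),0,12)
cv2.imwrite('pics/w2m.png',im)
E
```

```text
[ 0.43101315 -0.19146014  0.13594785]
index 0.6 [318.9 197.6] [ 0.4317 -0.2059  0.01  ]
index 0.29 [335.   41.4] [ 0.4615 -0.0606  0.01  ]
lens_end 0.95 [377.4 290. ] [ 0.4811 -0.2861  0.066 ]
[ 6.100e-02 -8.000e-02  9.346e+00  1.000e-03  1.000e-03 -1.000e-03]
```

View pics/w2m.png

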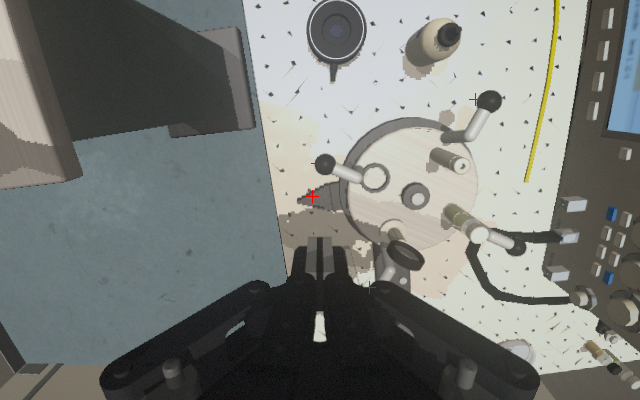

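Run:
```python
from h import *
B={n:at_z('wrist',uv,.066)[:2] for n,uv in dict(lens=(377.4,290),ring=(325,164),post=(489,101),vial=(516,248)).items()}
print(B); c=sum(B.values())/4; print(c,(B['lens']+B['post'])/2,(B['ring']+B['vial'])/2)
for n,b in B.items(): d=b-c; print(n,np.hypot(*d),np.degrees(np.arctan2(d[1],d[0])))
i=at_z('wrist',(318.9,197.6),.01)[:2]; t=at_z('wrist',(298,201),.01)[:2]
for d in(i-c,t-c): print(np.hypot(*d),np.degrees(np.arctan2(d[1],d[0])))
```

```text
{'lens': array([ 0.48105528, -0.28608955]), 'ring': array([ 0.44323295, -0.15904144]), 'post': array([ 0.5733275 , -0.12275404]), 'vial': array([ 0.61080287, -0.25519293])}
[ 0.52710465 -0.20576949] [ 0.52719139 -0.2044218 ] [ 0.52701791 -0.20711719]
lens 0.09258431940370991 -119.82665457685692
ring 0.09601027626002742 150.876190460546
post 0.09501640049020747 60.891020576012274
vial 0.0972011753934779 -30.561668531699343
0.09396622493190744 -179.48014050350122
0.11640633348190445 -178.85498248262948
```

{"op": "apply_moves", "data": {"plan": [[[0,0.2,2,0,0,0],[0,0.2,4,0,0,0],[0,0.2,6,0,0,0],[0,0.2,8,0,0,0],[0,0.2,9.2,0,0,0],[0,0.2,9.2,0,0,0],[0,0.2,9.2,0,0,0],[0,0.2,9.2,0,0,0]]]}}

```text
clock: 6.0
position: [0.438, -0.1935, 0.0501]
eef_rot: [179.8, 0.0, 84.0]
force: [-0.4, -0.8, -0.3]
opening: -0.003
grasp_force: 0.0
```

{"op": "apply_moves", "data": {"plan": [[[0.29,0.0,0,0,0,0.035],[0.59,0.02,0,0,0,0.07],[0.88,0.05,0,0,0,0.105],[1.17,0.08,0,0,0,0.14],[1.46,0.13,0,0,0,0.175],[1.75,0.18,0,0,0,0.209],[2.03,0.25,0,0,0,0.244],[2.32,0.33,0,0,0,0.279]]]}}

```text
clock: 6.67
position: [0.4432, -0.1709, 0.05]
eef_rot: [179.8, -0.0, 67.9]
force: [-1.2, -2.6, -0.1]
opening: -0.006
grasp_force: 1.1
```

{"op": "apply_moves", "data": {"plan": [[[0.44,0.01,0,0,0,0.052],[0.88,0.05,0,0,0,0.105],[1.31,0.1,0,0,0,0.157],[1.75,0.18,0,0,0,0.209],[2.17,0.29,0,0,0,0.262],[2.6,0.41,0,0,0,0.314],[3.01,0.56,0,0,0,0.367],[3.42,0.73,0,0,0,0.419]]]}}

```text
clock: 7.33
position: [0.4628, -0.1419, 0.05]
eef_rot: [179.9, -0.1, 43.8]
force: [-0.8, -2.3, -0.7]
opening: 0.001
grasp_force: 1.4
```

{"op": "apply_moves", "data": {"plan": [[[0.44,0.01,0,0,0,0.052],[0.88,0.05,0,0,0,0.105],[1.31,0.1,0,0,0,0.157],[1.75,0.18,0,0,0,0.209],[2.03,0.25,0,0,0,0.244],[2.32,0.33,0,0,0,0.279],[2.6,0.41,0,0,0,0.314],[2.6,0.41,0,0,0,0.314]]]}}

```text
clock: 8.0
position: [0.4847, -0.1263, 0.0498]
eef_rot: [179.9, -0.1, 26.0]
force: [-0.7, -1.0, 0.6]
opening: 0.003
grasp_force: 0.4
```

```bash
python3 look.py w3 lens_end index
python3 - <<'E'
from h import *
for n in('scene','side'):
    cv2.imwrite(f'pics/{n}3.png',r.snapshot(n))
    for q,z in dict(lens_end=.066,index=.01).items():
        for d in r.landmark_of(q,n)[:2]: print(n,q,round(d['p'],2),np.round(d['uv'],1),np.round(at_z(n,d['uv'],z),4))
a=cv2.imread('pics/scene3.png')[150:310,260:500]; b=cv2.imread('pics/side3.png')[170:330,220:460]
c=cv2.imread('pics/w3.png')[100:400,140:590]
o=cv2.hconcat([cv2.resize(x,(400,267),interpolation=cv2.INTER_CUBIC) for x in(a,b)])
o=cv2.vconcat([o,cv2.copyMakeBorder(c,0,0,0,350,0)]); cv2.imwrite('pics/c3.png',o)
E
```

```text
[ 0.48467014 -0.12629834  0.04976596]
lens_end 0.5 [599. 339.] [ 0.5111 -0.313   0.066 ]
scene lens_end 0.95 [357.9 240. ] [ 0.4292 -0.2193  0.066 ]
scene index 0.92 [352.  258.6] [ 0.4287 -0.208   0.01  ]
side lens_end 0.74 [278.5 234.8] [ 0.4267 -0.2298  0.066 ]
side index 0.97 [286.7 244.4] [ 0.439  -0.2006  0.01  ]
```

View pics/c3.png

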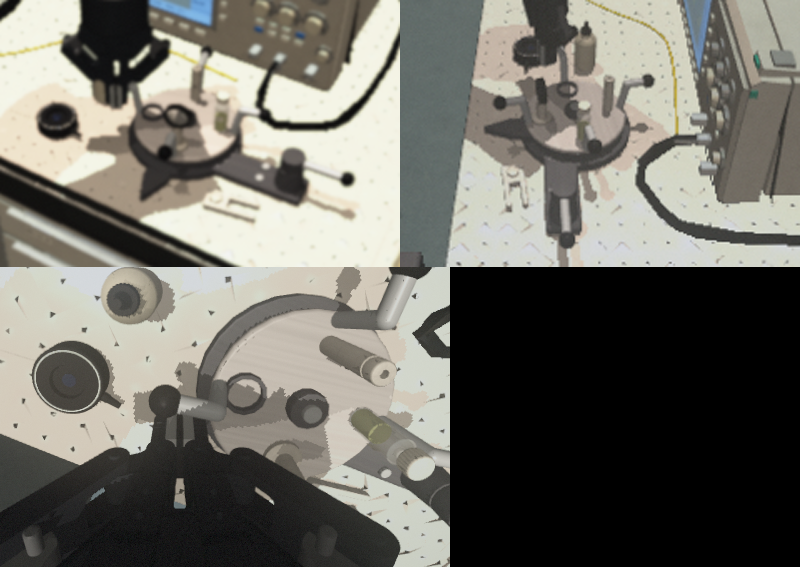

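The lens ball is now about 17–20 mm short of the index, roughly 12° (scene crop ball (165,153), side crop ball (100,103)). I'll move another 9°, then check.

{"op": "apply_moves", "data": {"plan": [[[0.29,0,0,0,0,0.035],[0.59,0.02,0,0,0,0.07],[0.88,0.05,0,0,0,0.105],[1.03,0.06,0,0,0,0.122],[1.17,0.08,0,0,0,0.14],[1.32,0.1,0,0,0,0.157],[1.32,0.1,0,0,0,0.157],[1.32,0.1,0,0,0,0.157]]]}}

```text
clock: 9.12
position: [0.4956, -0.1213, 0.0483]
eef_rot: [180.0, -0.0, 17.0]
force: [-1.8, -1.3, 0.7]
opening: 0.005
grasp_force: 0.6
```

```bash
cat > chk.py <<'E'
from h import *
import sys
k=sys.argv[1]; o=[]
for n,x,y in(('scene',300,190),('side',240,190)):
    im=r.snapshot(n); cv2.imwrite(f'pics/{n}{k}.png',im)
    for q,z in dict(lens_end=.066,index=.01,turret_centre=.066,lever_end=.05).items():
        for d in r.landmark_of(q,n)[:1]: print(n,q,round(d['p'],2),np.round(d['uv'],1),np.round(at_z(n,d['uv'],z),4))
    o.append(cv2.resize(im[y:y+100,x:x+100],(400,400),interpolation=cv2.INTER_CUBIC))
    c=np.array([.520,-.201])
    for b in(178,182,186): print(b,[np.round((p-[x,y])*4) for p in proj(n,[[*(c+.092*np.array([np.cos(np.radians(b)),np.sin(np.radians(b))])),.066],[*(c+.114*np.array([np.cos(np.radians(b)),np.sin(np.radians(b))])),.01]])])
cv2.imwrite(f'pics/c{k}.png',cv2.hconcat(o)); print(r.sense()['position'],r.sense()['clock'])
E
python3 chk.py 4
```

```text
scene lens_end 0.58 [352.2 239.3] [ 0.4255 -0.2095  0.066 ]
scene index 0.8 [353.8 259.7] [ 0.428  -0.2123  0.01  ]
scene turret_centre 0.64 [368.7 209.2] [ 0.513  -0.1967  0.066 ]
scene lever_end 0.72 [467.6 258.7] [ 0.5014 -0.4046  0.05  ]
178 [array([189., 184.]), array([164., 296.])]
182 [array([202., 190.]), array([179., 303.])]
186 [array([214., 194.]), array([194., 309.])]
side lens_end 0.56 [273.4 228.4] [ 0.4153 -0.2115  0.066 ]
side index 0.67 [285.3 244.5] [ 0.4361 -0.2009  0.01  ]
side turret_centre 0.66 [324.1 220.9] [ 0.517  -0.1889  0.066 ]
side lever_end 0.64 [317.6 309.3] [ 0.503  -0.3942  0.05  ]
178 [array([161., 135.]), array([125., 213.])]
182 [array([160., 144.]), array([123., 224.])]
186 [array([160., 152.]), array([123., 234.])]
[ 0.4955397  -0.12126054  0.04828153] 9.6167
```

View pics/c4.png

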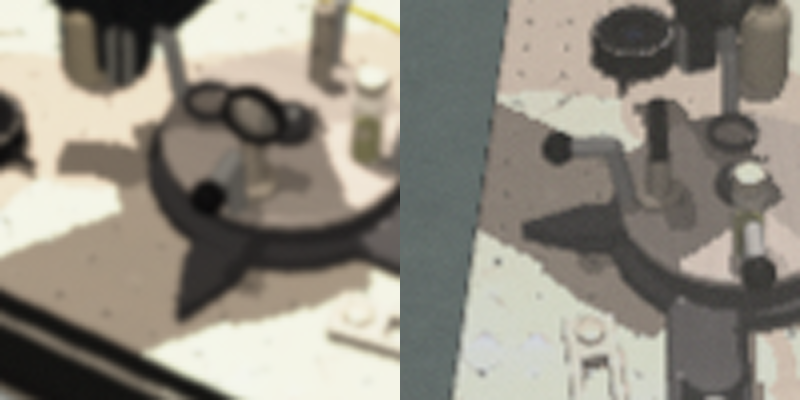

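Scene ball (208,197) against pointer tip (182,317), and side ball (157,150) against tip (124,229), put the ball about 2° short of the pointer. I'll nudge 2°, then back off and lift.

{"op": "apply_moves", "data": {"plan": [[[0.07,0,0,0,0,0.009],[0.15,0,0,0,0,0.017],[0.22,0,0,0,0,0.026],[0.29,0,0,0,0,0.035],[0.29,0,0,0,0,0.035],[0.29,0,0,0,0,0.035],[-0.3,0,0,0,0,0.035],[-0.8,0,0,0,0,0.035]]]}}

```text
clock: 10.28
position: [0.4879, -0.1233, 0.0483]
eef_rot: [-180.0, -0.0, 15.0]
force: [0.6, 0.2, 0.3]
opening: -0.001
grasp_force: 0.0
```

{"op": "apply_moves", "data": {"plan": [[[-0.4,0,-1,0,0,0],[-0.8,0,-4,0,0,0],[-0.8,0,-8,0,0,0],[-0.8,0,-11,0,0,0],[-0.8,0,-14,0,0,0],[-0.8,0,-17,0,0,0],[-0.8,0,-20,0,0,0],[-0.8,0,-20,0,0,0]]]}}

```text
clock: 10.95
position: [0.4823, -0.1272, 0.2533]
eef_rot: [179.9, -0.4, 14.9]
force: [0.4, -0.5, -0.4]
opening: 0.001
grasp_force: 0.0
```

```bash
python3 chk.py 5
python3 - <<'E'
from h import *
print(rel([.50,-.21,.3],60))
E
```

```text
scene lens_end 0.79 [349.3 238.7] [ 0.4241 -0.2042  0.066 ]
scene index 0.79 [352.7 259.7] [ 0.4269 -0.2105  0.01  ]
scene turret_centre 0.58 [372.1 209.5] [ 0.5156 -0.2028  0.066 ]
scene lever_end 0.79 [468.3 260.9] [ 0.497  -0.4075  0.05  ]
178 [array([189., 184.]), array([164., 296.])]
182 [array([202., 190.]), array([179., 303.])]
186 [array([214., 194.]), array([194., 309.])]
side lens_end 0.81 [275.3 229.9] [ 0.4194 -0.2158  0.066 ]
side index 0.67 [285.4 244.7] [ 0.4363 -0.2014  0.01  ]
side turret_centre 0.83 [324.5 219.5] [ 0.5179 -0.1846  0.066 ]
side lever_end 0.76 [319.5 310. ] [ 0.5062 -0.3956  0.05  ]
178 [array([161., 135.]), array([125., 213.])]
182 [array([160., 144.]), array([123., 224.])]
186 [array([160., 152.]), array([123., 234.])]
[ 0.47977677 -0.12576965  0.24778179] 11.45
[-2.290e-01  8.659e+00 -5.222e+00 -0.000e+00  1.000e-03 -7.860e-01]
```

View pics/c5.png

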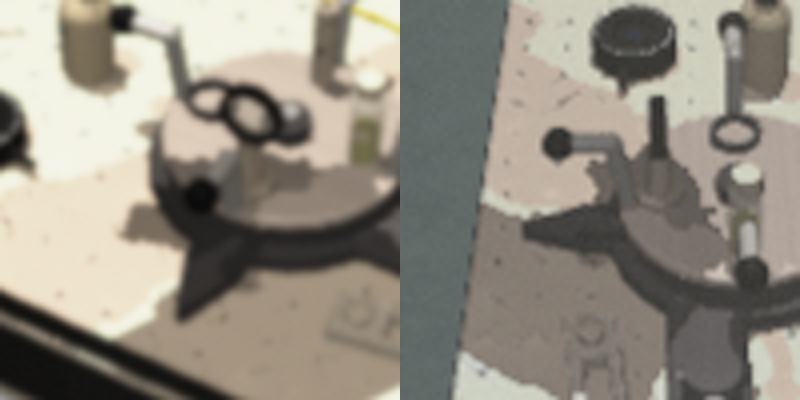

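The ball sits above the pointer in both views: scene ball (202,194) over tip (182,317), side ball (157,144) over tip (123,229). Next is the lever.

Run:
```python
from h import *
print(rel([.4724,-.3793,.2],-33),rel([.4724,-.3793,.038],-33))
for d in range(3,33,3): t=np.radians(d); print(d,np.round([4.8*np.sin(t),-4.8*(1-np.cos(t)),-t],3))
```

```text
[-7.2580e+00  2.4302e+01  4.7870e+00  0.0000e+00  1.0000e-03  8.3700e-01] [-7.2380e+00  2.4302e+01  2.0987e+01  0.0000e+00  1.0000e-03  8.3700e-01]
3 [ 0.251 -0.007 -0.052]
6 [ 0.502 -0.026 -0.105]
9 [ 0.751 -0.059 -0.157]
12 [ 0.998 -0.105 -0.209]
15 [ 1.242 -0.164 -0.262]
18 [ 1.483 -0.235 -0.314]
21 [ 1.72  -0.319 -0.367]
24 [ 1.952 -0.415 -0.419]
27 [ 2.179 -0.523 -0.471]
30 [ 2.4   -0.643 -0.524]
```

{"op": "apply_moves", "data": {"plan": [[[-1.1,3.5,0,0,0,0.12],[-2.2,7,0,0,0,0.24],[-3.3,10.5,0,0,0,0.36],[-4.4,14,1,0,0,0.48],[-5.5,17.5,2,0,0,0.6],[-6.5,21,3,0,0,0.72],[-7.26,24.3,4.8,0,0,0.837],[-7.26,24.3,4.8,0,0,0.837]]]}}

```text
clock: 12.12
position: [0.469, -0.3854, 0.1972]
eef_rot: [179.7, 0.2, -33.8]
force: [-0.4, -0.2, 1.2]
opening: -0.003
grasp_force: 0.0
```

{"op": "apply_moves", "data": {"plan": [[[0,0,0,0,0,0],[0,0,2,0,0,0],[0,0,5,0,0,0],[0,0,8,0,0,0],[0,0,9,0,0,0],[0,0,9,0,0,0],[0,0,9,0,0,0],[0,0,9,0,0,0]]]}}

```text
clock: 12.78
position: [0.4739, -0.3797, 0.1122]
eef_rot: [180.0, -0.1, -32.9]
force: [-0.1, -0.2, 0.9]
opening: -0.001
grasp_force: 0.0
```

```bash
python3 look.py w6 lever_end lever_pivot;python3 - <<'E'
from h import *
print(rel([.4724,-.3793,.038],-33))
im=cv2.imread('pics/w6.png')
for p in proj('wrist',[[.4985,-.339,.058],[.503,-.400,.05]]): cv2.drawMarker(im,tuple(int(v) for v in p),(0,0,255),0,12)
cv2.imwrite('pics/w6m.png',im)
E
```

```text
[ 0.47388182 -0.37965304  0.1121723 ]
lever_end 0.8 [320.8 157.2] [ 0.5092 -0.4039  0.05  ]
lever_pivot 0.76 [258.4 203.8] [ 0.5046 -0.3418  0.05  ]
[-1.440e-01  3.800e-02  7.381e+00 -0.000e+00 -2.000e-03  1.000e-03]
```

View pics/w6m.png

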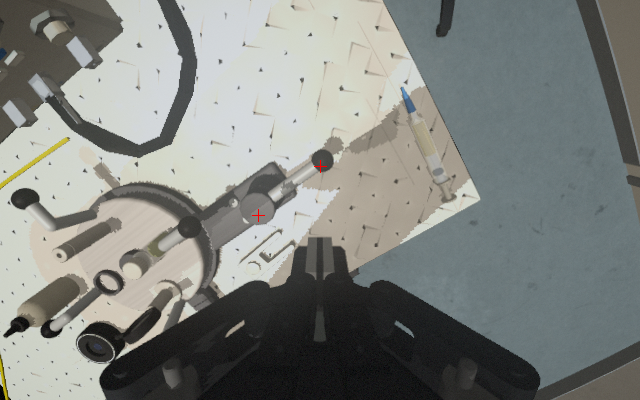

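The lever ball is at (322,160) and the hub at (258,207), with the fingers on the near side as planned. I'll descend and sweep.

{"op": "apply_moves", "data": {"plan": [[[0,0,2,0,0,0],[0,0,4,0,0,0],[0,0,6,0,0,0],[0,0,7.3,0,0,0],[0,0,7.3,0,0,0],[0,0,7.3,0,0,0],[0,0,7.3,0,0,0],[0,0,7.3,0,0,0]]]}}

```text
clock: 13.6
position: [0.4735, -0.3799, 0.0386]
eef_rot: [180.0, -0.1, -33.0]
force: [-0.9, -0.4, -0.2]
opening: -0.002
grasp_force: 0.0
```

{"op": "apply_moves", "data": {"plan": [[[0.25,-0.01,0,0,0,-0.052],[0.5,-0.03,0,0,0,-0.105],[0.75,-0.06,0,0,0,-0.157],[1.0,-0.1,0,0,0,-0.209],[1.24,-0.16,0,0,0,-0.262],[1.48,-0.24,0,0,0,-0.314],[1.72,-0.32,0,0,0,-0.367],[1.95,-0.42,0,0,0,-0.419]]]}}

```text
clock: 14.27
position: [0.4911, -0.387, 0.0383]
eef_rot: [179.9, 0.0, -8.8]
force: [-3.4, -0.7, 0.3]
opening: 0.002
grasp_force: 1.7
```

{"op": "apply_moves", "data": {"plan": [[[0.25,-0.01,0,0,0,-0.052],[0.5,-0.03,0,0,0,-0.105],[0.75,-0.06,0,0,0,-0.157],[1.0,-0.1,0,0,0,-0.209],[1.24,-0.16,0,0,0,-0.262],[1.48,-0.24,0,0,0,-0.314],[1.72,-0.32,0,0,0,-0.367],[1.95,-0.42,0,0,0,-0.419]]]}}

```text
clock: 14.93
position: [0.5104, -0.3878, 0.0386]
eef_rot: [179.8, 0.1, 15.1]
force: [-2.8, -4.1, -1.0]
opening: 0.0
grasp_force: 2.1
```

{"op": "apply_moves", "data": {"plan": [[[0.25,-0.01,0,0,0,-0.052],[0.5,-0.03,0,0,0,-0.105],[0.75,-0.06,0,0,0,-0.157],[1.0,-0.1,0,0,0,-0.209],[1.24,-0.16,0,0,0,-0.262],[1.48,-0.24,0,0,0,-0.314],[1.72,-0.32,0,0,0,-0.367],[1.95,-0.42,0,0,0,-0.419]]]}}

```text
clock: 15.6
position: [0.529, -0.379, 0.0388]
eef_rot: [179.7, 0.1, 39.1]
force: [-1.1, -5.4, -1.3]
opening: 0.001
grasp_force: 2.1
```

{"op": "apply_moves", "data": {"plan": [[[0.25,-0.01,0,0,0,-0.052],[0.5,-0.03,0,0,0,-0.105],[0.75,-0.06,0,0,0,-0.157],[1.0,-0.1,0,0,0,-0.209],[1.24,-0.16,0,0,0,-0.262],[1.48,-0.24,0,0,0,-0.314],[1.72,-0.32,0,0,0,-0.367],[1.95,-0.42,0,0,0,-0.419]]]}}

```text
clock: 16.27
position: [0.5424, -0.3633, 0.0389]
eef_rot: [179.7, 0.2, 63.1]
force: [2.2, -3.8, -2.1]
opening: -0.001
grasp_force: 2.1
```

{"op": "apply_moves", "data": {"plan": [[[0.08,0,0,0,0,-0.017],[0.17,0,0,0,0,-0.035],[0.25,-0.01,0,0,0,-0.052],[0.33,-0.01,0,0,0,-0.07],[0.42,-0.02,0,0,0,-0.087],[0.5,-0.03,0,0,0,-0.105],[0.58,-0.04,0,0,0,-0.122],[0.67,-0.05,0,0,0,-0.14]]]}}

```text
clock: 16.93
position: [0.5445, -0.3566, 0.0381]
eef_rot: [179.8, 0.2, 71.1]
force: [1.6, -9.0, 1.2]
opening: 0.001
grasp_force: 4.7
```

{"op": "apply_moves", "data": {"plan": [[[0.04,0,0,0,0,0],[0.08,0,0,0,0,0],[0.12,0,0,0,0,0],[0.16,0,0,0,0,0],[0.2,0,0,0,0,0],[0.2,0,0,0,0,0],[0.2,0,0,0,0,0],[0.2,0,0,0,0,0]]]}}

```text
clock: 17.6
position: [0.5445, -0.3565, 0.0382]
eef_rot: [179.8, 0.3, 71.0]
force: [1.2, -10.9, 0.5]
opening: -0.003
grasp_force: 5.7
```

```bash
sed -i "s/('scene',300,190),('side',240,190)/('scene',370,180),('side',270,220)/" chk.py; python3 chk.py 7 | grep -v '\['array
python3 - <<'E'
from h import *
p=np.array([.501,-.340])
for n,x,y in(('scene',370,180),('side',270,220)):
    print(n,[[b,np.round((q-[x,y])*4)] for b,q in zip((-20,-10,0,5),proj(n,[[*(p+.062*np.array([np.cos(np.radians(b)),np.sin(np.radians(b))])),.05] for b in(-20,-10,0,5)]))])
E
```

```text
scene lens_end 0.9 [352.  235.9] [ 0.4329 -0.2048  0.066 ]
scene turret_centre 0.61 [375.5 205.6] [ 0.5291 -0.2032  0.066 ]
scene lever_end 0.54 [444.8 226.5] [ 0.559  -0.3384  0.05  ]
side lens_end 0.56 [276.8 227.8] [ 0.422  -0.2097  0.066 ]
side index 0.94 [283.4 244.8] [ 0.4321 -0.2017  0.01  ]
side turret_centre 0.59 [325.3 221.7] [ 0.5194 -0.1913  0.066 ]
[ 0.54454814 -0.35651027  0.0382073 ] 18.1
scene [[-20, array([344., 202.])], [-10, array([326., 191.])], [0, array([305., 182.])], [5, array([295., 179.])]]
side [[-20, array([319., 294.])], [-10, array([323., 275.])], [0, array([324., 256.])], [5, array([323., 247.])]]
```

View pics/c7.png

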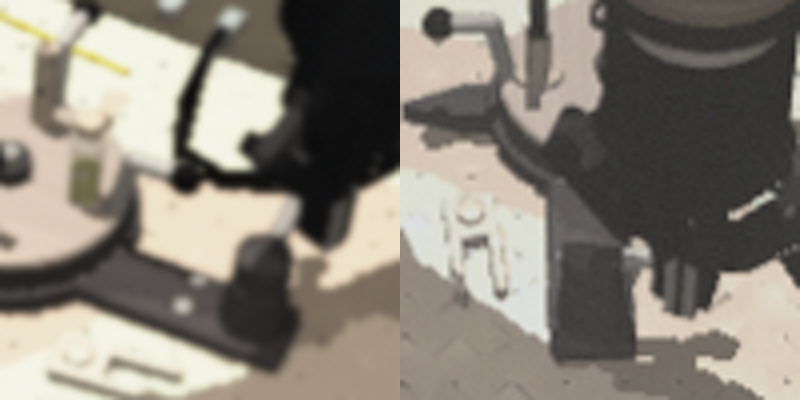

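The lever now points straight away from the robot, and the finger stopped at 11 N with no further motion, so it appears to be at its stop. I'll back off, lift clear and verify.

{"op": "apply_moves", "data": {"plan": [[[-0.7,0,0,0,0,0],[-1.5,0,0,0,0,0],[-2,0,-1,0,0,0],[-2,0,-4,0,0,0],[-2,0,-8,0,0,0],[-2,0,-12,0,0,0],[-2,0,-16,0,0,0],[-2,0,-20,0,0,0]]]}}

```text
clock: 18.77
position: [0.5374, -0.3705, 0.2393]
eef_rot: [-179.9, -0.1, 71.1]
force: [1.6, 0.1, 0.0]
opening: 0.002
grasp_force: 0.0
```

{"op": "apply_moves", "data": {"plan": [[[3,0,-2,0,0,0],[6,0,-4,0,0,0],[8,0,-6,0,0,0],[8,0,-8,0,0,0],[8,0,-10,0,0,0],[8,0,-10,0,0,0],[8,0,-10,0,0,0],[8,0,-10,0,0,0]]]}}

```text
clock: 19.43
position: [0.5636, -0.2952, 0.3366]
eef_rot: [-179.9, -0.0, 71.1]
force: [0.1, -0.0, 0.6]
opening: -0.003
grasp_force: 0.0
```

```bash
sed -i "s/x,y in(('scene',370,180),('side',270,220))/x,y in(('scene',320,175),('side',250,190))/; s/:y+100,x:x+100/:y+133,x:x+133/" chk.py; python3 chk.py 8; python3 look.py w8 lever_end lever_pivot lens_end index turret_centre fork_mid
python3 - <<'E'
import cv2
a=cv2.imread('pics/c8.png'); b=cv2.imread('pics/w8.png')[0:300]
b=cv2.resize(b,(427,200)); cv2.imwrite('pics/c8b.png',cv2.vconcat([a,cv2.copyMakeBorder(b,0,0,0,373,0)]))
E
```

```text
scene lens_end 0.9 [350.9 238.5] [ 0.4261 -0.2064  0.066 ]
scene index 0.88 [351.7 259.5] [ 0.4264 -0.2086  0.01  ]
scene turret_centre 0.9 [369.8 207.6] [ 0.5182 -0.1963  0.066 ]
scene lever_end 0.55 [372.3 206.4] [ 0.5401 -0.191   0.05  ]
178 [array([109., 244.]), array([ 84., 356.])]
182 [array([122., 250.]), array([ 99., 363.])]
186 [array([134., 254.]), array([114., 369.])]
side lens_end 0.72 [278.  226.6] [ 0.4241 -0.2061  0.066 ]
side index 0.8 [282.3 244.7] [ 0.4298 -0.2015  0.01  ]
side turret_centre 0.67 [326.7 223.4] [ 0.5221 -0.1965  0.066 ]
side lever_end 0.72 [351.7 280.5] [ 0.5648 -0.3318  0.05  ]
178 [array([121., 135.]), array([ 85., 213.])]
182 [array([120., 144.]), array([ 83., 224.])]
186 [array([120., 152.]), array([ 83., 234.])]
[ 0.56439967 -0.29560916  0.33710785] 19.9333
[ 0.56439967 -0.29560916  0.33710785]
lever_end 0.7 [330.4 178.8] [ 0.5692 -0.3352  0.05  ]
lever_pivot 0.58 [298.1 194.2] [ 0.5107 -0.343   0.05  ]
lens_end 0.87 [209.6 129.3] [ 0.4245 -0.2005  0.066 ]
index 0.96 [226.6 127.3] [ 0.4307 -0.2049  0.01  ]
index 0.47 [210. 131.] [ 0.4015 -0.2011  0.01  ]
turret_centre 0.78 [266.8 111.8] [ 0.5144 -0.2055  0.066 ]
fork_mid 0.7 [258.3 173.8] [ 0.4489 -0.2971  0.006 ]
```

View pics/c8b.png

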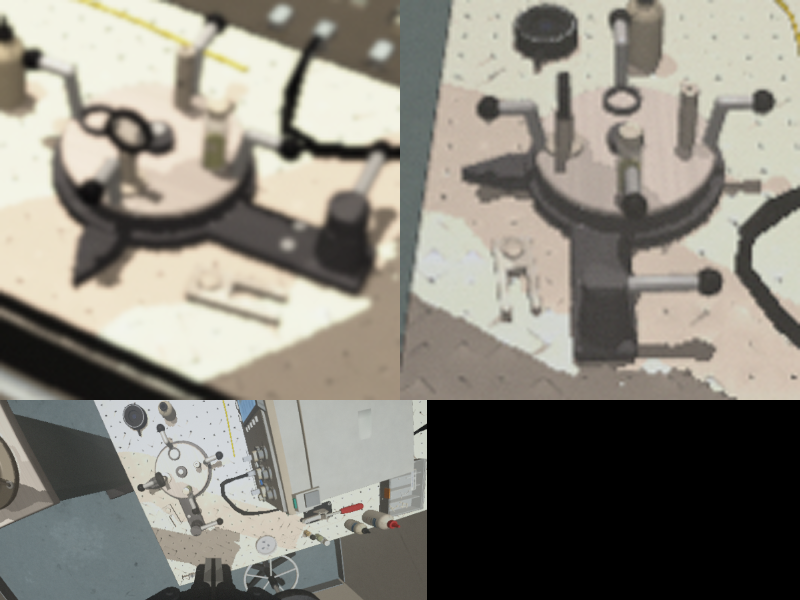

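The lever has turned about 90° to its stop. The lens ball lies within a few millimetres of the index in all three views, the bystanders haven't moved and the robot is clear, so I'm handing in.

```bash
python3 -c "
from bench import r
print(r.finish_job())"
```

```text
the job is handed in; nothing more can be done
None
```

I turned the lens arm to the pointer, pushed the clamp lever counterclockwise to its stop and handed the job in. The last pictures showed the lens ball within a few millimetres of the index and the lever turned about 90°, with the loose things in place and the robot clear. The hand-in returned no verdict.

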